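# Draw the under-shelf tea drawer out with the pull hook

## Robot

A 6-joint arm with a two-finger parallel gripper is mounted at the origin on the work surface. World frame = base frame: x ahead of the robot, y to its left, z up, the work surface at z = 0. Lengths are in m, angles in rad, forces in N, time in s.
With the tool pointing down it reaches from about 0.275 to 1 m from the base axis. Payload 8.4 kg.
Tool frame: the origin (TCP) lies midway between the tips of the shut fingers; the grasp point (between the pads) lies 19 mm behind it; z points along the fingers, y is the line along which they close (so a half turn about z gives the same grasp; the last joint's range is limited). The gripper opens to 85 mm and grips with 20 to 120 N. Pads are 22 mm wide; open, the fingers measure 114 mm over their backs; the gripper's body (76 mm by 85 mm) begins 54 mm behind the grasp point. The pads swing forward as they close: fully open they stand 13 mm farther back than shut.
Start: joints at [1.231, 0.353, 1.633, -0, 1.155, -0.002], TCP at [0.207, 0.59, 0.231] pointing down, gripper open.
Joint ranges: [-2.63, 2.63], [-0.92, 2.1], [0.06, 2.66], [-1.3, 4.44], [0, 2.69], [-3.02, 3.02]. Speed limits (rad/s): [2.22, 2.22, 2.79, 3.14, 3.14, 3.14].

## Interface

Orientations are given as a unit quaternion [w, x, y, z].
In Python, from workcell import monitor, viewer, job gives the robot as it stands.
- The arm moves only by the tool arm_command, never from a script. Its argument "deltas" is a list of rows, each a list of 3 entries, a list of its own where there are three numbers: the opening, from 0 (shut) to 1 (fully open), then the shift along the tool's x, y, z in mm, then the turn, a rotation vector about the tool's x, y, z in rad. In form: [[claw, [tx, ty, tz], [wx, wy, wz]], ...]. A call has 1 to 10 rows; each row is the pose to reach, as a shift and turn from the pose commanded when the call began, along the tool's axes at that moment; what a row does not reach only later rows make up. A row lasts 1/10 s, in which the tool goes at most 50 mm and 8.59 degrees, less where a joint would pass 70% of its speed; a pose out of reach is approached as far as the arm can. A call with a gripper value outside its range is refused whole. The fingers move at their own pace and stop on an object; the grip force is fixed at half the most. Time passes only in rows, so rows that repeat a pose let the fingers close. It gives the time, the measured TCP pose, the force, the opening and the grip force at its end, in the units of the state.
- monitor.state(): the state, without advancing time (a new reading comes with each control period).
- viewer.read_camera(name): name is "scene" or "side" or "wrist"; returns a dict with "pixels" (384x512x3 uint8, red, green, blue), "intrinsics" (3x3 intrinsics, pixels), "dist" ([k1, k2, p1, p2, k3] as OpenCV has them; the pictures are not rectified), "view" (4x4, takes a point from world to camera coordinates). Camera axes: x right, y up, looking along -z (the intrinsics and any distortion apply to the point x, -y, -z); pixel columns grow to the right and rows downward; lengths in m; the calibration is good to about 2 mm. A picture is of the moment at which its call begins. There is no depth.
- job.finish_job(): hands the job in; it is judged then, once.
The state is a dict: "time_s": time; "q": joint angles; "qd": joint speeds; "joint_torque": joint torques, N m; "tcp_pos": TCP position; "ee_rot": TCP orientation; "force": force on the tool from outside, world axes, zero at the start; "wrist_torque": the same for the moment, N m; "width": opening from 0.0 (shut) to 1.0 (fully open); "grip_force": force on a finger pad.
Only numpy, scipy, OpenCV 4.12 (cv2) and the standard library are available. Lean on these libraries where they do the work, as an engineer would, in place of code of your own. Each camera call takes 0.05 s, during which the arm holds its last target. There are 200 camera calls.

## Task

The shallow drawer under the white shelf has been pushed back out of reach: take the wooden-handled hook, reach its upturned end under the shelf's front, feel for the ring in the drawer's front, catch it and draw the drawer gently right out to its stop. Use only the hook on the shelf and drawer, never force it (stay under 25 N), then lay the hook down again on the worktop in front of the shelf, flat on its sole and not beneath the shelf, and leave the crockery as it stands.

Things in the scene. Friction and masses are not known exactly. Their poses are not given: they have to be found in the camera images.
- shelf: White melamine shelf unit fixed on the worktop, 600 wide (y) x 240 deep (x) x 185 high (z). Origin: middle of its front edge at worktop level; x points in, away from the robot, y left along its front. Board and side panels 18 thick. Under it hangs a grey drawer 240 wide x 150 deep, z 78 to 118, in a steel frame that springs off if the hook bears on any of this with over 25 N.
- fascia_edge (a point): Middle of the lower front edge of the shelf's front fascia, at shelf x 0, y 0, z 125 mm. The fascia is 18 thick and hangs from the board down to z 125; below it all is open down to the worktop, 564 mm between the side panels.
- ring_mid (a point): A fixed point of the shelf, at its x 47, y 0, z 98 mm. The drawer's ring is at this height, its centre at shelf x = 47 mm minus drawer, but the drawer is clipped on anywhere along the shelf: the ring lies at an unmeasured shelf y from -65 to +65 mm, hidden behind the fascia, to be found by feel.
- drawer (a joint): How far the drawer is out, m: 0 pushed right back, its front 75 mm behind the shelf's front edge; 0.14 at its hard stop, 65 mm ahead of the edge. Starts at 0 to 0.025, slides along shelf x with about 4 N friction, stays where left. Mid-front it has a screw eye: flat level ring of 4 mm wire, 20 inside, 28 outside diameter, centre 28 mm before the flat front, on a straight 4 mm shank.
- hook: Pull hook, about 0.15 kg, lying loose on the worktop on its flat sole. Wooden handle 120 long (x) x 22 wide (y) x 36 high (z), sides flat; origin at the middle of its sole, x along the handle towards the hook end, z up. A 6 mm steel rod leaves the handle's front end (x 60) at z 17 (12 mm ferrule), runs straight to x 160 and there turns straight up to z 48. Centre of mass about x 22.
- hook_tip (a point): Top of the hook's upturned end, in the hook's frame at x 160, y 0, z 48 mm.
- kettle: Aluminium kettle with black grip, 160 diameter, 190 high, spout to its y, on the shelf. Origin under its centre. Leave alone.
- sugar_bowl: Clear glass sugar bowl with fitted lid, 98 diameter, 100 high, on the shelf. Origin under its centre. Leave alone.
- saucer_a: White ceramic saucer, 116 diameter, 18 high, on the shelf. Origin under its centre. Leave alone.
- saucer_b: White ceramic saucer, 116 diameter, 18 high, on the worktop. Origin under its centre. Leave alone.
- spoon_holder: Stainless teaspoon holder, 70 diameter, 90 high, spoons standing up to 160, on the worktop before the left end of the shelf. Origin under its centre. Leave alone.
- cup: Green ceramic cup without handle, 76 diameter, 80 high, on the worktop. Origin under its centre. Leave alone.
There are look-alikes about, which are no part of the job. Several things look just like the hook: the one meant starts nearest to the robot's base.

How it is judged:
On the way, in this order (a step that is already met when the one before it is completed fails the run):
1. the hook is lifted in the gripper (height (world z) of hook above 0.015 m and contact force between the fingers and hook above 1 N), for 0.1 s.
2. the drawer is drawn out to its stop (within 6 mm) while the hook bears on it (value of joint drawer above 0.134 m and contact force between hook and shelf above 0.5 N), for 0.05 s.
At the end, for the whole second after the job is handed in: The drawer is out to within 8 mm of its stop; the hook lies at rest on the worktop, flat on its sole (within about 8 degrees), its tip and handle in front of the shelf's front edge, touching neither shelf nor drawer (value of joint drawer above 0.132 m and height (world z) of hook below 0.006 m and angle between hook's own z axis and vertical below 0.15 rad and linear speed of hook below 0.02 m/s and x of each of hook_tip, hook in the frame of shelf below 0 m and contact force between hook and shelf below 0.1 N).
It fails at once if the hook bears on the shelf, drawer or ring with more than 25 N (contact force between hook and shelf above 25 N).
It fails at once if the gripper or arm pushes on the shelf or drawer (over 1 N) (contact force between any of the fingers, the arm and shelf above 1 N).
It fails at once if the hook is let go more than 30 mm above the worktop (height (world z) of hook above 0.03 m and contact force between the fingers and hook below 0.05 N).
It fails at once if a piece of crockery, the kettle or the spoon holder is shifted by more than 15 mm (distance of any of kettle, sugar_bowl, saucer_a, saucer_b, spoon_holder, cup from where it was at the start of the episode above 0.015 m).
It also fails if it takes over 72 s, if anything falls off the work surface, if the arm or the gripper's body presses on something with over 40 N, if the wrist force passes 120 N, or if a joint passes its speed limit or range.

## Working session

There is one attempt and no reset: what is moved stays moved. The work goes in short steps, Python scripts to look and compute and a tool call to move; the robot and the scene stay as the last step left them, time stands still between calls to the robot, and variables do not carry over. Pictures are saved under pics/ and viewed, at most 11 in all, crops included, and the job is handed in when it is done.

Besides the shell and the picture viewer there is one more tool, called after "Request:" as a command line: name --argument value ..., lists and objects as JSON in quotes. arm_command: Moves the arm, as the interface text tells. Its arguments: {"type":"object","properties":{"deltas":{"type":"array","items":{"type":"array"}}},"required":["deltas"]}

```bash
mkdir -p pics
cat > h.py <<'E'
import numpy as np, cv2, pickle
from workcell import monitor, viewer, job
def snap(name,tag):
    r=viewer.read_camera(name); pickle.dump(r,open(f'pics/{tag}.pkl','wb'))
    cv2.imwrite(f'pics/{tag}.png',cv2.cvtColor(np.asarray(r['pixels']),cv2.COLOR_RGB2BGR)); return r
def load(tag): return pickle.load(open(f'pics/{tag}.pkl','rb'))
def ray(r,uv):
    uv=np.array(uv,float).reshape(-1,1,2)
    n=cv2.undistortPoints(uv,np.array(r['intrinsics']),np.array(r['dist'])).reshape(-1,2)
    V=np.array(r['view']);R=V[:3,:3];c=-R.T@V[:3,3]
    d=np.c_[n[:,0],-n[:,1],-np.ones(len(n))]@R
    return c,d
def onz(r,uv,z):
    c,d=ray(r,uv); return c+d*((z-c[2])/d[:,2])[:,None]
def proj(r,P):
    V=np.array(r['view']);p=np.array(P,float).reshape(-1,3)@V[:3,:3].T+V[:3,3]
    p=p*[1,-1,-1]
    return cv2.projectPoints(p,np.zeros(3),np.zeros(3),np.array(r['intrinsics']),np.array(r['dist']))[0].reshape(-1,2)
E
python3 - <<'E'
from h import *
a=[snap(n,n+'0') for n in('scene','side','wrist')]
im=np.hstack([cv2.imread(f'pics/{n}0.png') for n in('scene','side')])
cv2.imwrite('pics/both.png',cv2.resize(im,(800,300),interpolation=cv2.INTER_AREA))
for r in a:
    V=np.array(r['view']);print((-V[:3,:3].T@V[:3,3]).round(3),-V[2,:3].round(2))
s=monitor.state();print({k:np.round(v,3).tolist() for k,v in s.items()})
E
```

```text
[0.533 0.52  1.114] [ 0.01 -0.54 -0.84]
[-0.039 -1.263  1.446] [ 0.31  0.62 -0.72]
[0.137 0.613 0.373] [ 0.27 -0.1  -0.96]
{'time_s': 0.15, 'q': [1.231, 0.354, 1.634, 0.0, 1.155, -0.002], 'qd': [-0.002, -0.001, -0.002, 0.001, -0.001, 0.0], 'joint_torque': [0.001, -60.564, -34.234, 0.0, 0.006, 0.0], 'tcp_pos': [0.207, 0.589, 0.231], 'ee_rot': [-0.0, 0.168, 0.986, -0.001], 'force': [-0.482, -0.426, -0.233], 'wrist_torque': [0.008, 0.016, 0.016], 'grip_force': 0.0, 'width': 0.997}
```

View pics/scene0.png

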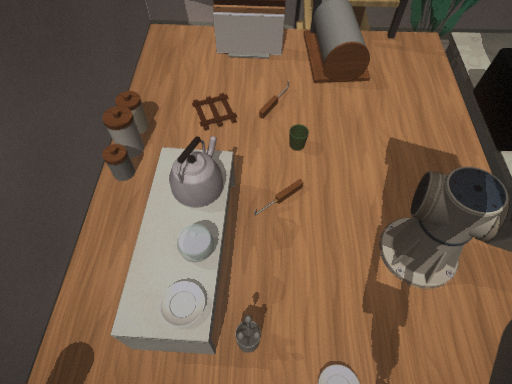

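View pics/side0.png

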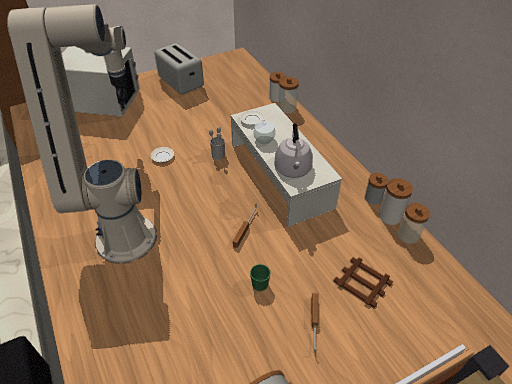

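The scene view shows the shelf at lower left, with its front edge running from (233,150) to (213,350). The cup is at (298,137), the spoon holder at (248,335) and saucer_b at (338,375).

Two hooks are visible: A, with its handle at scene (290,190), side (241,235), and B, with its handle at scene (270,106), side (315,308). The base is at scene (420,250), so A is the nearest and fits the description. I'll measure both and confirm in an enlarged crop.

Run:
```python
from h import *
r=load('scene0');s=load('side0')
im=cv2.imread('pics/scene0.png')
hsv=cv2.cvtColor(im,cv2.COLOR_BGR2HSV)
for nm,(x0,y0,x1,y1) in dict(A=(245,165,315,225),B=(250,75,300,122)).items():
    sub=im[y0:y1,x0:x1].astype(int)
    m=((sub[...,2]<155)&(sub[...,2]-sub[...,0]>60)&(sub[...,1]<85)).astype(np.uint8)
    n,l,st,c=cv2.connectedComponentsWithStats(m);k=1+st[1:,4].argmax()
    ys,xs=np.where(l==k);(cx,cy),wh,an=cv2.minAreaRect(np.c_[xs,ys].astype(np.float32))
    pts=cv2.boxPoints(((cx,cy),wh,an))+[x0,y0]
    print(nm,st[k],(cx+x0,cy+y0),wh,onz(r,pts,.03).round(3).tolist(),onz(r,[(cx+x0,cy+y0)],.03).round(3))
print('shelf top front corners',onz(r,[(233,150),(213,335)],.185).round(3).tolist())
c=cv2.resize(im[120:360,110:330],None,fx=2.5,fy=2.5,interpolation=cv2.INTER_CUBIC)
c=cv2.resize(im[150:240,230:330],(600,540),interpolation=cv2.INTER_CUBIC)
cv2.imwrite('pics/cA.png',c)
d=cv2.imread('pics/side0.png')[95:265,190:350]
cv2.imwrite('pics/cS.png',cv2.resize(d,(560,595),interpolation=cv2.INTER_CUBIC))
```

```text
A [ 30  14  29  20 162] (288.54705810546875, 188.78823471069336) (5.752237319946289, 30.601903915405273) [[0.485, -0.182, 0.03], [0.39, -0.259, 0.03], [0.379, -0.238, 0.03], [0.474, -0.162, 0.03]] [[ 0.433 -0.21   0.03 ]]
B [ 9 21 20 17 96] (268.0178165435791, 103.98337364196777) (4.873701572418213, 22.76018714904785) [[0.559, -0.607, 0.03], [0.489, -0.705, 0.03], [0.474, -0.684, 0.03], [0.544, -0.586, 0.03]] [[ 0.517 -0.645  0.03 ]]
shelf top front corners [[0.632, -0.254, 0.185], [0.637, 0.335, 0.185]]
```

View pics/cA.png

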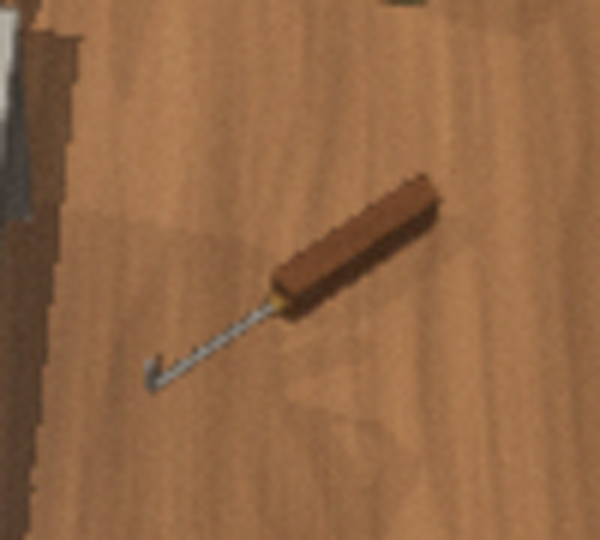

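View pics/cS.png

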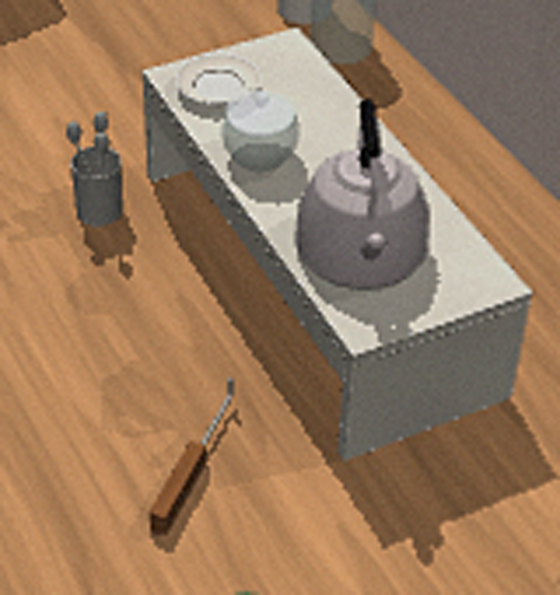

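Run:
```python
from h import *
r=load('scene0');s=load('side0')
im=cv2.imread('pics/scene0.png').astype(int)
# white board top mask in scene, front edge line fit
sub=im; m=((sub.min(2)>130)&(sub.max(2)-sub.min(2)<35)).astype(np.uint8)
edge=[]
for y in range(215,330,5):
    row=np.where(m[y,150:245])[0]
    if len(row): edge.append((150+row.max()+.5,y))
P=onz(r,edge,.185);print('edge',P[:,:2].round(3).tolist()[::4])
print('corners side',onz(s,[(289.1,195.6),(231.4,115.6)],.185).round(3).tolist(),'foot',onz(s,[(288.6,225)],0).round(3))
print('hook scene: bend,ferrule',onz(r,[(255.3,214.3),(277,199.5)],.017).round(3).tolist(),'tip',onz(r,[(255.3,209.7)],.048).round(3))
print('handle top back',onz(r,[(230+427/6,150+180/6),(230+275/6,150+277/6)],.036).round(3).tolist())
c=lambda x,y:(190+x/3.5,95+y/3.5)
print('side: tip',onz(s,[c(231,381)],.048).round(3),'bend/ferr',onz(s,[c(231,398),c(206,441)],.017).round(3).tolist(),'top',onz(s,[c(160,520),c(197,446)],.036).round(3).tolist())
print('spoon',onz(s,[c(100,215)],0).round(3),'cup',onz(s,[(260,288)],0).round(3))
```

```text
edge [[0.641, -0.003], [0.641, 0.063], [0.644, 0.125], [0.644, 0.183], [0.646, 0.237], [0.646, 0.288]]
corners side [[0.631, -0.242, 0.185], [0.651, 0.345, 0.185]] foot [[ 0.64  -0.242  0.   ]]
hook scene: bend,ferrule [[0.55, -0.105, 0.017], [0.474, -0.17, 0.017]] tip [[ 0.55  -0.106  0.048]]
handle top back [[0.386, -0.247, 0.036], [0.479, -0.172, 0.036]]
side: tip [[ 0.552 -0.109  0.048]] bend/ferr [[0.552, -0.109, 0.017], [0.493, -0.158, 0.017]] top [[0.386, -0.255, 0.036], [0.473, -0.175, 0.036]]
spoon [[ 0.553  0.3   -0.   ]] cup [[ 0.389 -0.462  0.   ]]
```

Both views agree on hook A: origin (0.430,-0.211), yaw about 0.71 rad, and tip-to-back length 218 mm against 220 mm given. The shelf front edge is at x≈0.641, with its centre at y≈0.046. Before grasping I'll take a low wrist look under the fascia.

```bash
cat >> h.py <<'E'
from scipy.spatial.transform import Rotation as Ro
def Rs(q): return Ro.from_quat([q[1],q[2],q[3],q[0]])
def go(pos,yaw,tilt=0,s=None):
    """tool x points back against heading yaw, fingers tilted forward by tilt(rad) from down"""
    s=s or monitor.state(); R0=Rs(s['ee_rot'])
    x=[-np.cos(tilt),0,-np.sin(tilt)];z=[np.sin(tilt),0,-np.cos(tilt)]
    R=Ro.from_euler('z',yaw)*Ro.from_matrix(np.c_[x,np.cross(z,x),z])
    t=R0.inv().apply(np.array(pos)-s['tcp_pos'])*1e3
    w=(R0.inv()*R).as_rotvec(); print('shift',t.round(1).tolist(),'turn',w.round(3).tolist())
E
python3 -c "
from h import *
go([.48,.05,.17],-.02,np.radians(62))"
```

```text
shift [-436.3, -418.3, 61.2] turn [-0.173, -1.073, -0.285]
```

Request:
arm_command --deltas '[[1,[-436,-418,61],[-0.173,-1.073,-0.285]],[1,[-436,-418,61],[-0.173,-1.073,-0.285]],[1,[-436,-418,61],[-0.173,-1.073,-0.285]],[1,[-436,-418,61],[-0.173,-1.073,-0.285]],[1,[-436,-418,61],[-0.173,-1.073,-0.285]],[1,[-436,-418,61],[-0.173,-1.073,-0.285]],[1,[-436,-418,61],[-0.173,-1.073,-0.285]],[1,[-436,-418,61],[-0.173,-1.073,-0.285]],[1,[-436,-418,61],[-0.173,-1.073,-0.285]],[1,[-436,-418,61],[-0.173,-1.073,-0.285]]]'

```text
time_s: 1.15
tcp_pos: [0.3103, 0.1866, 0.248]
ee_rot: [0.508, 0.013, 0.861, -0.014]
force: [-0.3, 0.3, 0.2]
width: 1.005
grip_force: 0.0
```

```bash
python3 -c "
from h import *
go([.48,.05,.17],-.02,np.radians(62))"
```

```text
shift [-14.9, -129.2, 191.4] turn [-0.021, -0.016, 0.001]
```

Request:
arm_command --deltas '[[1,[-15,-129,191],[-0.021,-0.016,0]],[1,[-15,-129,191],[-0.021,-0.016,0]],[1,[-15,-129,191],[-0.021,-0.016,0]],[1,[-15,-129,191],[-0.021,-0.016,0]],[1,[-15,-129,191],[-0.021,-0.016,0]],[1,[-15,-129,191],[-0.021,-0.016,0]],[1,[-15,-129,191],[-0.021,-0.016,0]],[1,[-15,-129,191],[-0.021,-0.016,0]]]'

```text
time_s: 1.95
tcp_pos: [0.3396, 0.0913, 0.2946]
ee_rot: [0.498, 0.014, 0.867, -0.011]
force: [0.0, 1.0, 0.5]
width: 1.005
grip_force: 0.0
```

```bash
python3 -c "
from h import *
r=snap('wrist','w1')
for y in(-.065,0,.065):
  print(proj(r,[.64+.047-.02*y,.046+y,.098]).round(0))
print(monitor.state()['tcp_pos'])"
```

```text
[[201. 150.]]
[[237. 149.]]
[[274. 149.]]
[0.33976767 0.09058542 0.29487883]
```

View pics/w1.png

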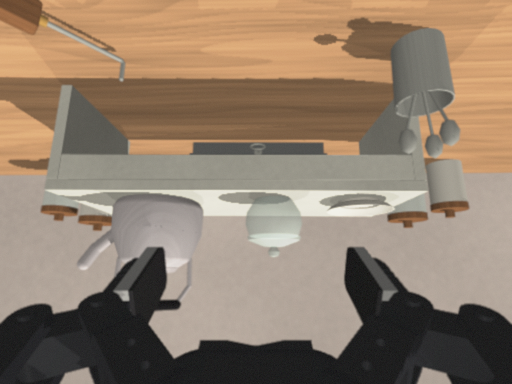

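The wrist view, which is upside down, shows the drawer front under the fascia from (193,148) to (323,148), with the screw-eye ring at (258,148). The hook tip is at (123,78). I'll enlarge the ring and measure it.

Run:
```python
from h import *
r=load('w1')
im=cv2.imread('pics/w1.png')
print('topcorners',onz(r,[(47,190),(427,191)],.185).round(3).tolist())
print('drawer low front corners',onz(r,[(193,143.5),(323,143.5)],.078).round(3).tolist())
print('ring',onz(r,[(258,148)],.098).round(3).tolist())
print('tip',onz(r,[(122,80)],.048).round(3),'bend',onz(r,[(122,62)],.017).round(3))
cv2.imwrite('pics/c2.png',cv2.resize(im[130:170,180:340],(800,200),interpolation=cv2.INTER_CUBIC))
```

```text
topcorners [[0.639, -0.25, 0.185], [0.651, 0.348, 0.185]]
drawer low front corners [[0.707, -0.039, 0.078], [0.712, 0.204, 0.078]]
ring [[0.683, 0.083, 0.098]]
tip [[ 0.553 -0.105  0.048]] bend [[ 0.555 -0.109  0.017]]
```

View pics/c2.png

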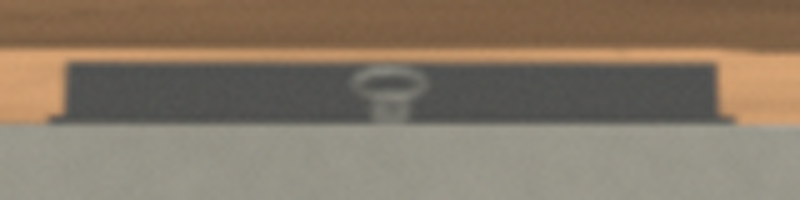

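Ring at about (0.682,0.083,0.098), and the drawer front's midpoint (y 0.0825) agrees. That puts the drawer about 10 mm out. Next is the approach to hook A.

```bash
python3 -c "
from h import *
go([.438,-.205,.12],.715);print(np.round(monitor.state()['q'],2))"
```

```text
shift [98.1, -290.9, 182.7] turn [-0.396, 0.99, -0.676]
[ 1.15 -0.47  2.66 -1.29  0.99  0.42]
```

Request:
arm_command --deltas '[[1,[98,-291,183],[-0.396,0.99,-0.676]],[1,[98,-291,183],[-0.396,0.99,-0.676]],[1,[98,-291,183],[-0.396,0.99,-0.676]],[1,[98,-291,183],[-0.396,0.99,-0.676]],[1,[98,-291,183],[-0.396,0.99,-0.676]],[1,[98,-291,183],[-0.396,0.99,-0.676]],[1,[98,-291,183],[-0.396,0.99,-0.676]],[1,[98,-291,183],[-0.396,0.99,-0.676]],[1,[98,-291,183],[-0.396,0.99,-0.676]],[1,[98,-291,183],[-0.396,0.99,-0.676]]]'

```text
time_s: 3.0
tcp_pos: [0.3243, -0.0119, 0.1758]
ee_rot: [0.213, -0.129, 0.967, -0.056]
force: [-0.4, 0.8, -0.6]
width: 1.0
grip_force: 0.0
```

```bash
python3 -c "
from h import *
go([.438,-.205,.12],.715);print(np.round(monitor.state()['q'],2))"
```

```text
shift [-24.8, -202.0, 109.1] turn [-0.258, 0.366, -0.443]
[ 0.03 -0.32  2.55 -0.14  0.48 -1.7 ]
```

Request:
arm_command --deltas '[[1,[-25,-202,109],[-0.258,0.366,-0.443]],[1,[-25,-202,109],[-0.258,0.366,-0.443]],[1,[-25,-202,109],[-0.258,0.366,-0.443]],[1,[-25,-202,109],[-0.258,0.366,-0.443]],[1,[-25,-202,109],[-0.258,0.366,-0.443]],[1,[-25,-202,109],[-0.258,0.366,-0.443]],[1,[-25,-202,109],[-0.258,0.366,-0.443]],[1,[-25,-202,109],[-0.258,0.366,-0.443]],[1,[-25,-202,109],[-0.258,0.366,-0.443]],[1,[-25,-202,109],[-0.258,0.366,-0.443]]]'

```text
time_s: 4.0
tcp_pos: [0.4377, -0.2037, 0.1214]
ee_rot: [0.001, -0.35, 0.937, -0.0]
force: [0.1, 0.5, -0.3]
width: 1.0
grip_force: 0.0
```

```bash
python3 -c "
from h import *
go([.438,-.205,.006],.715);print(np.round(monitor.state()['q'],2))
r=snap('wrist','w2')
P=lambda x,y,z:[.431+x*.755-y*.656,-.212+x*.656+y*.755,z]
im=cv2.imread('pics/w2.png')
for p in proj(r,[P(-.06,0,.036),P(.06,0,.036),P(.16,0,.017),P(.16,0,.048)]):cv2.circle(im,tuple(int(v) for v in p),4,(0,255,0),1)
cv2.imwrite('pics/w2a.png',im)"
```

```text
shift [0.8, -1.0, 115.4] turn [-0.002, 0.002, -0.0]
[-0.44  0.28  2.03  0.    0.83 -2.73]
```

View pics/w2a.png

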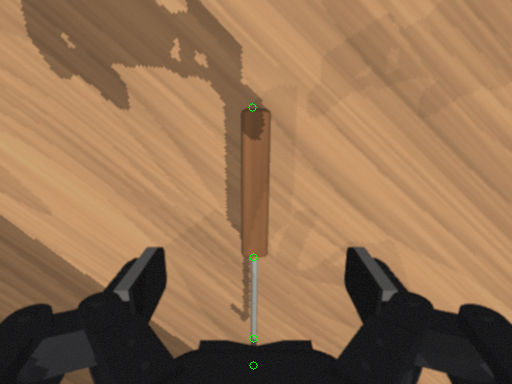

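The wrist view shows the handle from (256,110) to (255,256), within about 3 px of my prediction and centred between the fingers. I'll descend and grip.

Request:
arm_command --deltas '[[1,[1,-1,45],[0,0,0]],[1,[1,-1,85],[0,0,0]],[1,[1,-1,108],[0,0,0]],[1,[1,-1,115],[0,0,0]],[1,[1,-1,115],[0,0,0]],[0,[1,-1,115],[0,0,0]],[0,[1,-1,115],[0,0,0]],[0,[1,-1,115],[0,0,0]],[0,[1,-1,115],[0,0,0]],[0,[1,-1,115],[0,0,0]]]'

```text
time_s: 5.05
tcp_pos: [0.439, -0.2064, 0.0069]
ee_rot: [0.001, -0.35, 0.937, -0.001]
force: [-2.0, 0.5, 10.6]
width: 0.249
grip_force: 59.2
```

Request:
arm_command --deltas '[[0,[0,0,0],[0,0,0]],[0,[0,0,0],[0,0,0]],[0,[0,0,0],[0,0,0]]]'

```text
time_s: 5.35
tcp_pos: [0.4389, -0.2064, 0.0069]
ee_rot: [0.001, -0.35, 0.937, -0.001]
force: [-1.4, 1.1, 9.5]
width: 0.246
grip_force: 59.2
```

Request:
arm_command --deltas '[[0,[0,0,-10],[0,0,0]],[0,[0,0,-25],[0,0,0]],[0,[0,0,-34],[0,0,0]],[0,[0,0,-34],[0,0,0]],[0,[0,0,-34],[0,0,0]],[0,[0,0,-34],[0,0,0]]]'

```text
time_s: 5.95
tcp_pos: [0.4382, -0.2061, 0.0397]
ee_rot: [0.001, -0.35, 0.937, -0.0]
force: [-0.1, 0.0, -2.2]
width: 0.248
grip_force: 58.9
```

Run:
```python
from h import *
# hook_tip rel. to TCP: ~150 mm ahead, hook origin z = tcp z - .007
a=-.02;ring=np.array([.682,.083])
pre=ring-.045*0-np.array([np.cos(a),np.sin(a)])*(.15+.09)
go([pre[0],pre[1],.042],a)
s=monitor.state();print(s['force'],s['tcp_pos'])
r=snap('wrist','w3');r2=snap('side','s3')
im=cv2.imread('pics/w3.png');im2=cv2.imread('pics/side3.png') if 0 else cv2.imread('pics/s3.png')[95:265,190:350]
cv2.imwrite('pics/w3a.png',np.hstack([cv2.resize(im,(400,300)),cv2.resize(im2,(283,300),interpolation=cv2.INTER_CUBIC)]))
```

```text
shift [-195.4, 219.6, -2.3] turn [-0.001, 0.002, 0.734]
[-0.05052427  0.0489771  -2.2018096 ] [ 0.43822731 -0.20611074  0.0397275 ]
```

View pics/w3a.png

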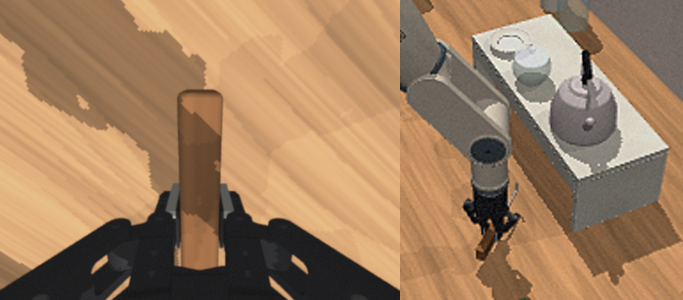

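The wrist view shows the hook held square between the pads, with the handle's back end at about (256,116) in the full picture. The side view shows it clear of the worktop. I'll turn it towards the shelf, with the tip still outside.

Request:
arm_command --deltas '[[0,[-195,220,-2],[0,0,0.734]],[0,[-195,220,-2],[0,0,0.734]],[0,[-195,220,-2],[0,0,0.734]],[0,[-195,220,-2],[0,0,0.734]],[0,[-195,220,-2],[0,0,0.734]],[0,[-195,220,-2],[0,0,0.734]],[0,[-195,220,-2],[0,0,0.734]],[0,[-195,220,-2],[0,0,0.734]],[0,[-195,220,-2],[0,0,0.734]]]'

```text
time_s: 6.95
tcp_pos: [0.4414, 0.0881, 0.0416]
ee_rot: [0.001, 0.009, 1.0, -0.0]
force: [0.0, -0.7, -1.4]
width: 0.241
grip_force: 59.3
```

Run:
```python
from h import *
s=monitor.state();print(s['force'],s['tcp_pos'],np.round(s['q'],2))
rs=[snap(n,n[:2]+'4') for n in('scene','side')]
t=np.array(s['tcp_pos']);a=-.02
P=lambda d,z:[t[0]+d*np.cos(a),t[1]+d*np.sin(a),z]
out=[]
for r,n in zip(rs,('sc4','si4')):
    p=proj(r,[P(.15,.083),P(.15,.052),P(.05,.052),P(-.07,.071)]);print(n,p.round(1).tolist())
    x,y=(p[0]-[35,25]).astype(int)
    im=cv2.imread(f'pics/{n}.png')[y:y+50,x:x+70];print(x,y)
    im=cv2.resize(im,(700,500),interpolation=cv2.INTER_CUBIC)[:, :]
    for q in p:cv2.circle(im,tuple(int(v) for v in (q-[x,y]+.5)*10),5,(0,255,0),1)
    out.append(cv2.resize(im,(400,286)))
cv2.imwrite('pics/c4.png',np.hstack(out))
r=load('w3');print('back end rel tcp',np.linalg.norm(onz(r,[(256,116)],.069)[0,:2]-[.4382,-.2061]))
```

```text
[ 0.01288594 -0.66950338 -1.42710041] [0.44136919 0.0881498  0.04163491] [ 0.19  0.38  2.14 -0.    0.62 -1.36]
sc4 [[239.4, 256.9], [239.7, 260.8], [271.4, 262.6], [310.5, 262.6]]
204 231
si4 [[244.3, 167.8], [244.4, 172.8], [224.4, 179.4], [199.2, 184.5]]
209 142
back end rel tcp 0.06957318869771147
```

View pics/c4.png

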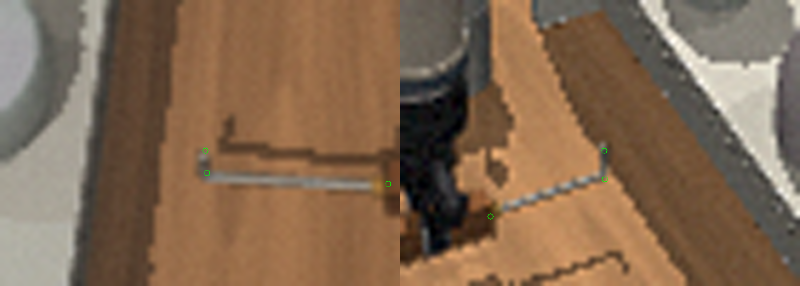

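The tip matches the prediction (TCP +150 mm) to about 1–2 mm in both views: scene (239,257), side (244,168). I'll enter low, under ring height.

Request:
arm_command --deltas '[[0,[-20,0,0],[0,0,0]],[0,[-40,0,0],[0,0,0]],[0,[-60,0,0],[0,0,0]],[0,[-75,0,0],[0,0,0]],[0,[-85,0,0],[0,0,0]],[0,[-90,0,0],[0,0,0]],[0,[-90,0,0],[0,0,0]]]'

```text
time_s: 7.75
tcp_pos: [0.5319, 0.0853, 0.042]
ee_rot: [0.001, 0.01, 1.0, -0.0]
force: [-0.3, -0.1, -1.3]
width: 0.243
grip_force: 59.3
```

Request:
arm_command --deltas '[[0,[0,0,-5],[0,0,0]],[0,[0,0,-10],[0,0,0]],[0,[0,0,-12],[0,0,0]],[0,[0,0,-14],[0,0,0]],[0,[0,0,-15],[0,0,0]],[0,[0,0,-15],[0,0,0]]]'

```text
time_s: 8.35
tcp_pos: [0.5311, 0.086, 0.057]
ee_rot: [0.001, 0.01, 1.0, -0.0]
force: [-1.0, 1.5, -4.5]
width: 0.245
grip_force: 58.9
```

Request:
arm_command --deltas '[[0,[0,0,0],[0,0,0]],[0,[0,0,0],[0,0,0]]]'

```text
time_s: 8.55
tcp_pos: [0.5309, 0.0858, 0.0568]
ee_rot: [0.0, 0.01, 1.0, -0.0]
force: [-3.2, -1.3, -3.2]
width: 0.247
grip_force: 59.0
```

Run:
```python
from h import *
s=monitor.state();print(s['force'],s['wrist_torque'],s['tcp_pos'])
```

```text
[-3.24688117 -1.32826067 -3.23403681] [-0.04702274  0.61135225 -0.06145817] [0.53087921 0.0858179  0.05681458]
```

Run:
```python
from h import *
r=load('w1');im=cv2.imread('pics/w1.png').mean(2)
print('cols 225-245 mean',im[138:160,225:245].mean(1).round(0).tolist())
print('col 257-259',im[138:160,257:260].mean(1).round(0).tolist())
print('row146',im[146,244:274].round(0).tolist());print('row144',im[144,244:274].round(0).tolist())
for v,z in((142,.078),(143,.078),(144,.098),(146,.098),(148.5,.098),(154,.125),(155,.125)):
    print(v,z,onz(r,[(258,v)],z).round(4).tolist())
```

```text
cols 225-245 mean [95.0, 111.0, 144.0, 144.0, 113.0, 86.0, 81.0, 82.0, 81.0, 81.0, 82.0, 81.0, 81.0, 82.0, 81.0, 81.0, 98.0, 138.0, 145.0, 144.0, 144.0, 144.0]
col 257-259 [96.0, 110.0, 142.0, 142.0, 117.0, 119.0, 122.0, 93.0, 79.0, 88.0, 112.0, 125.0, 109.0, 105.0, 108.0, 114.0, 121.0, 142.0, 145.0, 144.0, 145.0, 145.0]
row146 [81.0, 82.0, 82.0, 81.0, 80.0, 88.0, 98.0, 105.0, 101.0, 90.0, 83.0, 81.0, 79.0, 79.0, 80.0, 78.0, 81.0, 83.0, 90.0, 97.0, 103.0, 95.0, 85.0, 82.0, 82.0, 83.0, 82.0, 83.0, 82.0, 82.0]
row144 [80.0, 80.0, 82.0, 82.0, 81.0, 80.0, 86.0, 100.0, 111.0, 120.0, 125.0, 128.0, 127.0, 127.0, 121.0, 119.0, 118.0, 117.0, 110.0, 103.0, 95.0, 84.0, 82.0, 81.0, 80.0, 81.0, 80.0, 82.0, 78.0, 81.0]
142 0.078 [[0.7026, 0.0827, 0.078]]
143 0.078 [[0.7073, 0.0825, 0.078]]
144 0.098 [[0.6647, 0.0837, 0.098]]
146 0.098 [[0.6735, 0.0834, 0.098]]
148.5 0.098 [[0.6849, 0.0832, 0.098]]
154 0.125 [[0.6417, 0.0843, 0.125]]
155 0.125 [[0.6462, 0.0842, 0.125]]
```

A closer reading of the picture puts the ring's near wire at x .662 and its far wire at .686, so its centre is at x≈.674. I'm touching the far wire, which fits the −x reaction. I'll lower, shift back 7 mm and raise again.

Request:
arm_command --deltas '[[0,[0,0,5],[0,0,0]],[0,[3,0,7],[0,0,0]],[0,[7,0,7],[0,0,0]],[0,[7,0,7],[0,0,0]],[0,[7,0,2],[0,0,0]],[0,[7,0,0],[0,0,0]],[0,[7,0,-1],[0,0,0]],[0,[7,0,-1],[0,0,0]]]'

```text
time_s: 9.35
tcp_pos: [0.5251, 0.0861, 0.0586]
ee_rot: [0.002, 0.01, 1.0, -0.0]
force: [-0.2, 0.6, -1.6]
width: 0.248
grip_force: 59.2
```

Request:
arm_command --deltas '[[0,[0,0,-4],[0,0,0]],[0,[0,0,-8],[0,0,0]],[0,[0,0,-10],[0,0,0]],[0,[0,0,-10],[0,0,0]],[0,[0,0,-10],[0,0,0]]]'

```text
time_s: 9.85
tcp_pos: [0.5248, 0.0861, 0.0683]
ee_rot: [0.001, 0.01, 1.0, -0.0]
force: [-0.4, -0.9, -2.0]
width: 0.243
grip_force: 59.2
```

Nothing resists, so the tip is up inside the ring. I'll pull back gently and feel for it.

Request:
arm_command --deltas '[[0,[3,0,0],[0,0,0]],[0,[6,0,0],[0,0,0]],[0,[8,0,0],[0,0,0]],[0,[10,0,0],[0,0,0]],[0,[12,0,0],[0,0,0]],[0,[14,0,0],[0,0,0]]]'

```text
time_s: 10.45
tcp_pos: [0.5115, 0.0864, 0.0684]
ee_rot: [0.002, 0.01, 1.0, -0.0]
force: [4.3, -0.5, -3.0]
width: 0.25
grip_force: 59.2
```

Caught: about 4 N of drag, which matches the drawer friction.

Request:
arm_command --deltas '[[0,[5,0,0],[0,0,0]],[0,[11,0,0],[0,0,0]],[0,[18,0,0],[0,0,0]],[0,[25,0,0],[0,0,0]],[0,[32,0,0],[0,0,0]],[0,[39,0,0],[0,0,0]],[0,[46,0,0],[0,0,0]],[0,[53,0,0],[0,0,0]],[0,[58,0,0],[0,0,0]],[0,[60,0,0],[0,0,0]]]'

```text
time_s: 11.45
tcp_pos: [0.45, 0.0876, 0.068]
ee_rot: [0.001, 0.01, 1.0, -0.0]
force: [4.4, 1.1, -0.7]
width: 0.248
grip_force: 59.3
```

Request:
arm_command --deltas '[[0,[4,0,0],[0,0,0]],[0,[9,0,0],[0,0,0]],[0,[15,0,0],[0,0,0]],[0,[21,0,0],[0,0,0]],[0,[27,0,0],[0,0,0]],[0,[33,0,0],[0,0,0]],[0,[38,0,0],[0,0,0]],[0,[42,0,0],[0,0,0]],[0,[45,0,0],[0,0,0]],[0,[46,0,0],[0,0,0]]]'

```text
time_s: 12.45
tcp_pos: [0.4043, 0.0884, 0.0679]
ee_rot: [0.001, 0.01, 1.0, -0.0]
force: [4.0, 1.8, -0.7]
width: 0.244
grip_force: 59.3
```

Request:
arm_command --deltas '[[0,[2,0,0],[0,0,0]],[0,[4,0,0],[0,0,0]],[0,[6,0,0],[0,0,0]],[0,[7,0,0],[0,0,0]],[0,[8,0,0],[0,0,0]],[0,[8,0,0],[0,0,0]]]'

```text
time_s: 13.05
tcp_pos: [0.3965, 0.0886, 0.0679]
ee_rot: [0.001, 0.01, 1.0, -0.0]
force: [3.1, 1.3, -0.0]
width: 0.245
grip_force: 59.4
```

Request:
arm_command --deltas '[[0,[1,0,0],[0,0,0]],[0,[2,0,0],[0,0,0]],[0,[3,0,0],[0,0,0]],[0,[3,0,0],[0,0,0]]]'

```text
time_s: 13.45
tcp_pos: [0.3935, 0.0887, 0.0679]
ee_rot: [0.001, 0.01, 1.0, -0.0]
force: [4.0, 1.7, -1.2]
width: 0.244
grip_force: 59.4
```

Request:
arm_command --deltas '[[0,[1,0,0],[0,0,0]],[0,[2,0,0],[0,0,0]],[0,[3,0,0],[0,0,0]],[0,[3,0,0],[0,0,0]]]'

```text
time_s: 13.85
tcp_pos: [0.3904, 0.0887, 0.0678]
ee_rot: [0.001, 0.01, 1.0, -0.0]
force: [3.0, 2.0, -0.5]
width: 0.248
grip_force: 59.4
```

Request:
arm_command --deltas '[[0,[1,0,0],[0,0,0]],[0,[2,0,0],[0,0,0]],[0,[3,0,0],[0,0,0]],[0,[3,0,0],[0,0,0]]]'

```text
time_s: 14.25
tcp_pos: [0.3895, 0.089, 0.0683]
ee_rot: [0.003, 0.01, 1.0, 0.0]
force: [9.5, -0.0, -4.0]
width: 0.245
grip_force: 59.1
```

The force rose to 9.5 N and the tool stopped at the expected travel, so the drawer is at its stop. I'll ease the tip to mid-ring, then lower the hook out of it.

Request:
arm_command --deltas '[[0,[0,0,0],[0,0,0]],[0,[-3,0,0],[0,0,0]],[0,[-6,0,0],[0,0,0]],[0,[-9,0,0],[0,0,0]],[0,[-9,0,0],[0,0,0]],[0,[-9,0,0],[0,0,0]]]'

```text
time_s: 14.85
tcp_pos: [0.3962, 0.0885, 0.0677]
ee_rot: [0.001, 0.01, 1.0, -0.0]
force: [0.4, 0.4, -1.4]
width: 0.247
grip_force: 59.3
```

Request:
arm_command --deltas '[[0,[0,0,4],[0,0,0]],[0,[0,0,10],[0,0,0]],[0,[0,0,20],[0,0,0]],[0,[0,0,32],[0,0,0]],[0,[0,0,44],[0,0,0]],[0,[0,0,53],[0,0,0]],[0,[0,0,57],[0,0,0]],[0,[0,0,57],[0,0,0]]]'

```text
time_s: 15.65
tcp_pos: [0.3964, 0.0885, 0.0102]
ee_rot: [0.0, 0.01, 1.0, -0.0]
force: [-0.2, 0.7, -1.6]
width: 0.249
grip_force: 59.3
```

Run:
```python
from h import *
[snap(n,n[:2]+'5') for n in('scene','side')]
a=cv2.imread('pics/sc5.png')[190:320,180:360];b=cv2.imread('pics/si5.png')[100:230,170:330]
cv2.imwrite('pics/c5.png',np.hstack([cv2.resize(a,(415,300),interpolation=cv2.INTER_CUBIC),cv2.resize(b,(369,300),interpolation=cv2.INTER_CUBIC)]))
print(monitor.state()['force'])
```

```text
[-0.54283852 -0.22297643 -1.69289547]
```

View pics/c5.png

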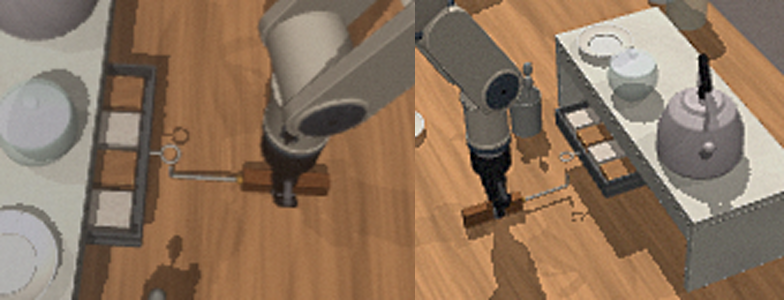

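The drawer is out with its ring in view (crop 168,153), and the hook is clear below it. I'll set the hook down the last few mm and release.

Request:
arm_command --deltas '[[0,[0,0,1],[0,0,0]],[0,[0,0,2],[0,0,0]],[0,[0,0,3],[0,0,0]],[0,[0,0,3],[0,0,0]]]'

```text
time_s: 16.15
tcp_pos: [0.3969, 0.0886, 0.008]
ee_rot: [0.001, 0.01, 1.0, -0.0]
force: [0.2, -0.7, -1.4]
width: 0.244
grip_force: 59.3
```

Request:
arm_command --deltas '[[0,[0,0,1],[0,0,0]],[0,[0,0,2],[0,0,0]],[0,[0,0,2],[0,0,0]]]'

```text
time_s: 16.45
tcp_pos: [0.397, 0.0886, 0.0068]
ee_rot: [0.001, 0.01, 1.0, -0.0]
force: [-5.7, -0.2, 22.6]
width: 0.246
grip_force: 62.7
```

Request:
arm_command --deltas '[[0,[0,0,-1],[0,0,0]],[0.35,[0,0,-1],[0,0,0]],[0.6,[0,0,-1],[0,0,0]],[1,[0,0,-1],[0,0,0]],[1,[0,0,-1],[0,0,0]],[1,[0,0,-1],[0,0,0]],[1,[0,0,-1],[0,0,0]],[1,[0,0,-1],[0,0,0]],[1,[0,0,-1],[0,0,0]]]'

```text
time_s: 17.35
tcp_pos: [0.3968, 0.0886, 0.0069]
ee_rot: [0.001, 0.01, 1.0, -0.0]
force: [0.1, 0.4, 0.0]
width: 1.0
grip_force: 0.0
```

Request:
arm_command --deltas '[[1,[0,0,-10],[0,0,0]],[1,[0,0,-30],[0,0,0]],[1,[0,0,-60],[0,0,0]],[1,[0,0,-90],[0,0,0]],[1,[0,0,-120],[0,0,0]],[1,[0,0,-120],[0,0,0]]]'

```text
time_s: 17.95
tcp_pos: [0.3989, 0.0891, 0.1307]
ee_rot: [0.004, 0.01, 1.0, 0.001]
force: [-0.4, 0.1, 0.1]
width: 1.002
grip_force: 0.0
```

Run:
```python
from h import *
[snap(n,n[:2]+'6') for n in('wrist','side')]
a=cv2.imread('pics/wr6.png');b=cv2.imread('pics/si6.png')[100:230,170:330]
cv2.imwrite('pics/c6.png',np.hstack([cv2.resize(a,(400,300)),cv2.resize(b,(369,300),interpolation=cv2.INTER_CUBIC)]))
print(monitor.state()['force'],monitor.state()['width'],monitor.state()['tcp_pos'])
```

```text
[-0.44717919  0.02902007 -0.35967248] 1.0004852466149812 [0.39696905 0.08872191 0.12773111]
```

View pics/c6.png

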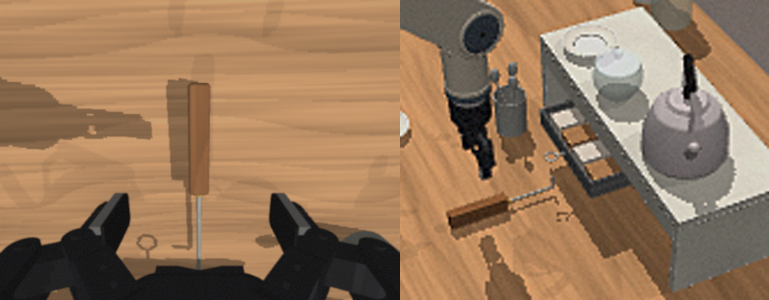

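The hook lies flat on its sole in front of the shelf (wrist-crop handle (199,140)), and the drawer is fully out with the crockery in place.

```bash
python3 -c "
from h import *
print(job.finish_job())"
```

```text
the job is handed in; nothing more can be done
None
```

The job is handed in: I drew the drawer out with the hook until I felt it reach its stop, at about 10 N, then laid the hook flat on the worktop in front of the shelf. The final picture shows the crockery still in place, the run took about 18 s, and the hand-in gave no verdict.

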